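Feed a tube carrier under a drop gate

ROBOT

A 6-joint arm with a two-finger parallel gripper is mounted at the origin on a cart in front of the work surface, level with it; the furniture and walls round the work are solid. World frame = base frame: x ahead of the robot, y to its left, z up, the work surface at z = 0. Lengths are in m, angles in rad, forces in N, time in s.
With the tool pointing down it reaches from about 0.25 to 0.725 m from the base axis. Payload 4 kg.
Tool frame: the origin (TCP) lies at the very end of the fingers, on their centre line; the grasp point (between the pads) lies 19 mm behind it; z points along the fingers, y is the line along which they close (so a half turn about z gives the same grasp; the last joint's range is limited). The gripper opens to 85 mm and grips with 20 to 120 N. Pads are 22 mm wide; open, the fingers measure 114 mm over their backs; the gripper's body (76 mm by 85 mm) begins 54 mm behind the grasp point. The pads swing forward as they close: fully open they stand 13 mm farther back than shut.
Start: joints at [-1.317, 0.241, 0.005, 1.335, 0, 1.571], TCP at [0.126, -0.484, 0.231] pointing down, gripper open.
Joint ranges: [-2.72, 2.72], [-1.05, 1.87], [-1.09, 1.28], [-1.99, 2.15], [-1.42, 1.44], [-3.14, 3.14]. Speed limits (rad/s): [2.79, 2.79, 3.14, 3.14, 3.14, 3.14].

INTERFACE

Orientations are given as a unit quaternion [w, x, y, z].
In Python, from cell import r, imaging gives the robot as it stands.
- The arm moves only by the tool play_rows, never from a script. Its argument "series" is a list of rows, each a list of 5 numbers: the closure, from 0 (fully open) to 1 (shut), then the shift along the tool's x, y, z in cm, then the turn about the tool's z in degrees. In form: [[gripper, x, y, z, roll], ...]. A call has 1 to 12 rows; each row shifts and turns the commanded pose from where the row before left it, along the tool's axes as they then stand; what a row does not reach is not made up. A row lasts 1/12 s, in which the tool goes at most 41.7 mm and 7.16 degrees, less where a joint would pass 70% of its speed; a pose out of reach is approached as far as the arm can. A call is refused whole if a number of a shift passes 4.17 or a number of a turn 7.16, either way. A call with a gripper value outside its range is refused whole. The fingers move at their own pace and stop on an object; the grip force is fixed at half the most. Time passes only in rows, so rows that do not move let the fingers close. It gives the time, the measured TCP pose, the force, the opening and the grip force at its end, in the units of the state.
- r.observe(): the state, without advancing time (a new reading comes with each control period).
- imaging.get_image(name): name is "side" or "top"; returns a dict with "pixels" (400x640x3 uint8, red, green, blue), "fx", "fy", "cx", "cy" (pixels), "k1" (the pictures are not rectified: a ray, as slopes to the right and down, at radius r is drawn at 1 + k1 r^2 times it, then the intrinsics apply), "origin" and "attitude" of the camera in the world. Camera axes: x right, y up, looking along -z (the intrinsics and any distortion apply to the point x, -y, -z); pixel columns grow to the right and rows downward; lengths in m; the calibration is good to about 2 mm. A picture is of the moment at which its call begins. There is no depth.
- r.finish_job(): hands the job in; it is judged then, once.
Trained networks look in the newest picture that a camera, given by its name, has taken for a name from the list of things; names that differ only in an ending like _2 or _b are one class to them, and where a whole thing is asked for, a point or a joint stands for the part that bears it (a point fixed in the world has none). Each returns a list of dicts, best first, with "confidence" (0 to 1); they miss things now and then, are a little off and sometimes report something else, mostly with a low value. They report only what shows in the picture. A call takes as long as a camera call. They do not tell look-alikes from the thing itself.
- imaging.outline_of(camera, target): "region" (400x640 bool, what is visible of it).
- imaging.landmark_of(camera, target): "xyz" ([x, y, z] in m, in the coordinates of the camera as it stood for that picture, good to about 4 mm: a listed point, or the origin of a listed thing).
The state is a dict: "t": time; "q": joint angles; "dq": joint speeds; "effort": joint torques, N m; "tool_pos": TCP position; "ee_rot": TCP orientation; "ft_force": force on the tool from outside, world axes, zero at the start; "moment": the same for the moment, N m; "finger_gap": opening from 0.0 (shut) to 1.0 (fully open); "gripper_force": force on a finger pad.
Only numpy, scipy, OpenCV 4.12 (cv2) and the standard library are available. Lean on these libraries where they do the work, as an engineer would, in place of code of your own. Each camera call takes 0.05 s, during which the arm holds its last target. There are 200 camera calls.

TASK

With one fingertip, press down the long treadle plate beside the chute to raise its spring gate, and keep it pressed while another fingertip pushes the carrier of tubes by its rear tab, under the gate, until it is fully home against the end stop. Then back off and let the gate drop shut behind the tray. Do not grasp or lift anything: the carrier stays in the chute with both tubes in it, and the tools round about are left alone.

Things in the scene. Friction and masses are not known exactly. Their poses are not given: they have to be found in the camera images.
- chute: Fixed grey chute, 416 mm long, 110 wide, open above and at its rear end. Origin: centre line of the channel, 6 mm above the table (all chute z below count from it); +x is the feed direction (to the robot's left, within 25 degrees), +y the treadle's side (towards the robot), z up. Floor top at z 4; channel 70 wide between walls (y = +-35 to +-39, top at z 26), from x -204 to the stop at x +200.
- blade (a point): Point of the gate's blade, at chute z 20 mm, y -4 when shut. Blade 4 mm thick, in the plane chute x +100, y -22 to +14; shut, its lower edge is at chute z 13 mm and blocks the tray; pushing the carrier never opens it. Open, it rises to about chute z 85 mm.
- axle (a point): Middle of the gate's axle: 8 mm thick, parallel to the channel, outside the wall at chute y +46, z 30 mm, between bearing posts at chute x -193 and +117 (top at chute z 40).
- stop_face (a point): Centre of the end stop's face at the far end of the channel (chute x +200 mm).
- gate (a joint): Gate hinge, rad: 0 shut, 0.8 fully open (end of travel). Pressing the treadle down opens it; a spring shuts it when let go (some 3 to 6 N on the treadle at full travel). The loaded tray passes under the blade from about 0.62.
- treadle (a point): Point on the upper face of the treadle, 32 mm out from the axle: plain steel plate fixed to the axle, 250 mm long (chute x -180 to +70), reaching 52 out. Shut, it slopes up from the axle to chute y +91, z 56. Fully down it slopes a little down to y +96, z 16, and is at z 20 at y +75: a fingertip on it is then as high as one in the channel 75 mm beside it, and can slide along it.
- carrier: Loose aluminium carrier in the chute, 0.45 to 0.75 kg loaded. Origin: underside centre of its tray; +x is the feed direction. Tray 84 mm long, 64 wide, 22 high, two troughs with a tube each (29 high loaded). Behind it a tail 4 thick, 40 wide, over which the shut gate fits, runs back to the push tab. It starts with the tray before the gate; home, its origin is at chute x +158.
- carrier_front (a point): Middle of the tray's front face (carrier x +42, 11 mm above its underside); home, it touches the stop face.
- push_tab (a point): Middle of the rear face of the upright push tab at the end of the tail: 44 wide, 40 high, 6 thick; rear face at carrier x -115 mm, the point 20 mm above the carrier's underside. When the carrier is home the tab is still 57 mm before the gate's blade.
- tube_1: Steel tube offcut, 25 mm diameter, 70 long, lying in one trough of the carrier. Origin: its underside centre.
- tube_2: The same, in the other trough.
- masking_tape: Bystander: roll of masking tape, 96 diameter, 25 high, lying on the table. Origin: underside centre.
- tape_measure: Bystander: yellow tape measure, 74x78x37. Origin: underside centre.
- combi_pliers: Bystander: red-handled pliers, 68x200x15, lying. Origin: underside centre.
- g_clamp: Bystander: blue G-clamp, 117x99x17, lying. Origin: underside centre.
Not all that is in view belongs to the job. Of the things that look like the carrier, the larger one is meant.

How it is judged:
On the way, in this order (a step that is already met when the one before it is completed fails the run):
1. the gate is held open by a finger on it, with the tray still before it (value of joint gate above 0.6 rad and contact force between the fingers and gate above 0.3 N and x of carrier_front in the frame of chute below 0.097 m), for 0.2 s.
2. a finger holds the gate open while a finger pushes the carrier under it (value of joint gate above 0.6 rad and contact force between the fingers and gate above 0.3 N and contact force between the fingers and carrier above 0.2 N and x of carrier_front in the frame of chute between 0.11 and 0.18 m), for 0.1 s.
3. the carrier is home against the end stop (x of carrier_front in the frame of chute above 0.195 m), for 0.1 s.
At the end, for the whole second after the job is handed in: The tray's front is within 5 mm of the end stop, the carrier flat in the chute and at rest with both tubes in their troughs, and the gate shut (under 0.08 rad) behind the tray (x of carrier_front in the frame of chute above 0.195 m and z of carrier_front in the frame of chute below 0.02 m and value of joint gate below 0.08 rad and linear speed of carrier below 0.02 m/s and z of each of tube_1, tube_2 in the frame of carrier below 0.012 m and distance between each of tube_1, tube_2 and carrier below 0.03 m); the robot touches nothing.
It fails at once if the carrier is lifted off the chute's floor or tipped (more than 12 mm or 0.25 rad) (height (world z) of carrier above 0.022 m or angle between carrier's own z axis and vertical above 0.25 rad).
It fails at once if a tube leaves its trough (not (z of tube_1 in the frame of carrier below 0.012 m) or not (distance between tube_1 and carrier below 0.03 m) or not (z of tube_2 in the frame of carrier below 0.012 m) or not (distance between tube_2 and carrier below 0.03 m)).
It fails at once if a bystander tool is moved more than 20 mm (distance of any of masking_tape, tape_measure, combi_pliers, g_clamp from where it was at the start of the episode above 0.02 m).
It also fails if it takes over 43 s, if anything falls off the work surface, if the arm or the gripper's body presses on something with over 40 N, if the wrist force passes 120 N, or if a joint passes its speed limit or range.

## Working session

There is one attempt and no reset: what is moved stays moved. The work goes in short steps, Python scripts to look and compute and a tool call to move; the robot and the scene stay as the last step left them, time stands still between calls to the robot, and variables do not carry over. Pictures are saved under pics/ and viewed, at most 10 in all, crops included, and the job is handed in when it is done.

Besides the shell and the picture viewer there is one more tool, called as a command line: name --pt "numbers of a row" for each row, then --argument value for the rest. play_rows: Moves the arm, as the interface text tells. Its arguments: {"type":"object","properties":{"series":{"type":"array"}},"required":["series"]}

```bash
mkdir -p pics; ls; cat > h.py <<'E'
import numpy as np, cv2
from scipy.spatial.transform import Rotation as R
from cell import r, imaging
def q2m(q): return R.from_quat([q[1],q[2],q[3],q[0]]).as_matrix()
def att(im):
    a=np.array(im["attitude"]); return a if a.shape==(3,3) else q2m(a)
def toworld(im,p): return np.array(im["origin"])+att(im)@np.array(p)
def proj(im,P):
    p=att(im).T@(np.array(P)-im["origin"]); s=np.array([p[0],-p[1]])/-p[2]; s=s*(1+im["k1"]*(s@s))
    return np.array([im["fx"]*s[0]+im["cx"],im["fy"]*s[1]+im["cy"]])
def onplane(im,uv,z):
    d=np.array([(uv[0]-im["cx"])/im["fx"],(uv[1]-im["cy"])/im["fy"]]); s=d.copy()
    for _ in range(20): s=d/(1+im["k1"]*(s@s))
    v=att(im)@np.array([s[0],-s[1],-1]); o=np.array(im["origin"]); return o+v*(z-o[2])/v[2]
E
python3 - <<'E'
from h import *
for c in ["top","side"]:
    im=imaging.get_image(c); cv2.imwrite(f"pics/{c}0.png",im["pixels"][:,:,::-1])
    print(c,im["origin"],im["attitude"],im["fx"],im["k1"])
    for n in ["chute","blade","axle","stop_face","treadle","carrier","carrier_front","push_tab","tube_1","masking_tape","tape_measure","combi_pliers","g_clamp"]:
        for d in imaging.landmark_of(c,n)[:3]:
            w=toworld(im,d["xyz"]); print(n,round(d["confidence"],2),w.round(3),proj(im,w).round())
print(r.observe())
E
```

```text
pics
top [ 0.41100393 -0.05127361  1.28689592] [ 0.714461    0.03037811 -0.01919274 -0.69875195] 378.55188744365995 -0.006268124060016915
chute 0.62 [0.579 0.028 0.004] [302. 174.]
chute 0.36 [ 0.537 -0.014  0.036] [314. 186.]
blade 0.82 [0.586 0.124 0.026] [273. 171.]
axle 0.96 [ 0.536 -0.012  0.036] [313. 186.]
stop_face 0.72 [0.586 0.228 0.018] [243. 170.]
stop_face 0.34 [0.593 0.035 0.011] [300. 170.]
treadle 0.87 [ 0.503 -0.032  0.05 ] [319. 196.]
carrier 0.81 [ 0.391  0.087 -0.001] [283. 229.]
carrier 0.58 [0.579 0.03  0.01 ] [301. 174.]
carrier_front 0.88 [0.584 0.073 0.022] [288. 172.]
carrier_front 0.8 [0.408 0.114 0.009] [275. 224.]
carrier_front 0.74 [0.569 0.03  0.008] [301. 177.]
push_tab 0.84 [ 0.585 -0.082  0.032] [334. 172.]
push_tab 0.55 [0.354 0.02  0.011] [302. 241.]
tube_1 0.7 [ 0.537 -0.015  0.039] [314. 186.]
tube_1 0.69 [0.596 0.035 0.012] [300. 169.]
tube_1 0.58 [ 0.417  0.382 -0.   ] [197. 219.]
masking_tape 0.53 [0.418 0.387 0.001] [195. 219.]
tape_measure 0.7 [0.572 0.449 0.001] [180. 174.]
combi_pliers 0.9 [ 0.492 -0.375 -0.002] [420. 202.]
g_clamp 0.87 [ 
[... 1214 characters left out ...]
1.4, 'q': array([-1.31698684e+00,  2.40581653e-01,  4.98626634e-03,  1.33520141e+00,
        5.34548002e-05,  1.57078681e+00]), 'dq': array([-1.98162698e-03, -1.64894929e-04, -8.29252936e-04, -3.93398136e-04,
       -1.15050160e-03, -4.43650866e-06]), 'effort': array([ 3.58268926e-04, -3.72216618e+01,  2.52681899e+01,  1.38099898e-03,
       -1.49113034e-04, -9.57050247e-06]), 'tool_pos': array([ 0.12556039, -0.48396999,  0.23131039]), 'ee_rot': array([-3.61398840e-06,  9.91957792e-01,  1.26569107e-01,  2.64829646e-05]), 'ft_force': array([-0.39147812,  0.19338128,  1.09934404]), 'moment': array([-0.03147518,  0.00624854,  0.0157855 ]), 'gripper_force': 0.0, 'finger_gap': 0.9979843285576481}
```

```bash
python3 - <<'E'
from h import *
import cv2
a=cv2.imread("pics/top0.png")[120:270,180:440]; b=cv2.imread("pics/side0.png")[160:280,220:420]
cv2.imwrite("pics/crop0.png",np.vstack([cv2.resize(a,(585,338),interpolation=3),cv2.resize(b,(585,260))[:260]])[:598])
W=np.array([[.579,.028],[.5785,.028],[.586,.124],[.588,.131],[.536,-.012],[.535,-.012],[.586,.228],[.582,.229],[.5035,-.031],[.584,-.081],[.585,.074]])
C=np.array([[0,0],[0,0],[.1,-.004],[.1,-.004],[-.038,.046],[-.038,.046],[.2,0],[.2,0],[-.055,.0735]])
n=len(C);A=W[:n];ca=C.mean(0);wa=A.mean(0)
U,S,Vt=np.linalg.svd((C-ca).T@(A-wa));M=Vt.T@np.diag([1,np.linalg.det(Vt.T@U.T)])@U.T
t=wa-M@ca
print("deg",np.degrees(np.arctan2(M[1,0],M[0,0])),M,t);print("res mm",((C@M.T+t-A)*1000).round(1))
for p in W[n:]: print("tab/front in chute",(M.T@(p-t)).round(4))
E
```

```text
deg 89.15723515448367 [[ 0.01470849 -0.99989182]
 [ 0.99989182  0.01470849]] [0.58050941 0.02685935]
res mm [[ 1.5 -1.1]
 [ 2.  -1.1]
 [-0.   2.8]
 [-2.  -4.2]
 [-2.   1.5]
 [-1.   1.5]
 [-2.5 -1.2]
 [ 1.5 -2.2]
 [ 2.7  3.9]]
tab/front in chute [-0.1078 -0.0051]
tab/front in chute [ 0.0472 -0.0038]
```

View pics/crop0.png

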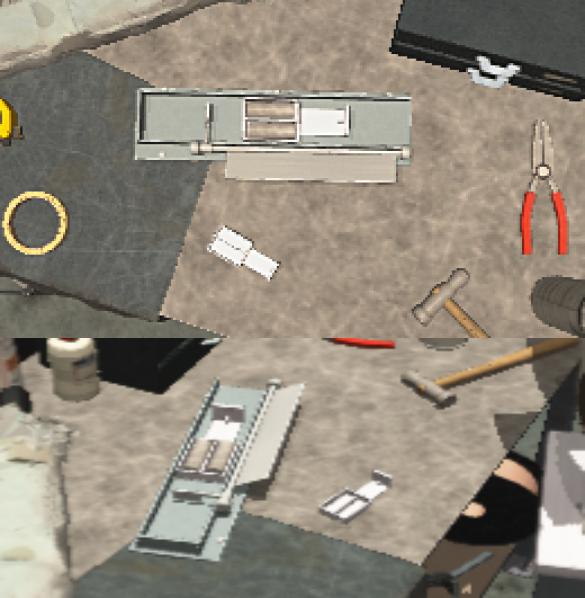

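View pics/side0.png

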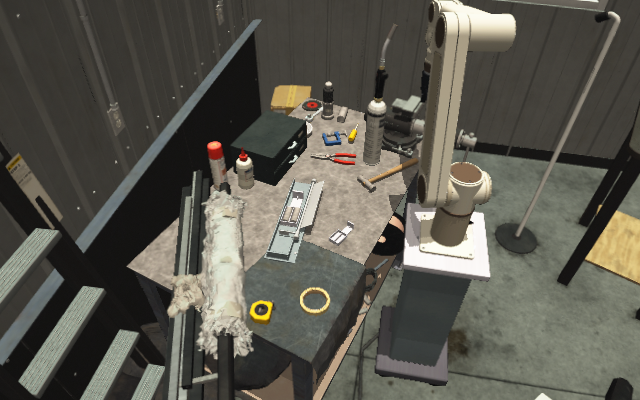

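The carrier meant is the one with two tubes lying in the chute, top (302,174). The look-alike is smaller, empty and on the table at top (283,229). A tall cylinder stands near the start of my path, so I'm checking the clearance.

```bash
python3 - <<'E'
from h import *
a=cv2.imread("pics/top0.png")[120:360,280:560]; cv2.imwrite("pics/c1.png",cv2.resize(a,(700,600),interpolation=3))
im=imaging.get_image("top")
for P in [(0.126,-.484,.231),(.54,-.104,.231),(.3,-.3,.231)]: print(P,proj(im,P),(proj(im,P)-[280,120])*2.5)
E
```

```text
(0.126, -0.484, 0.231) [481.02311159 332.88371509] [502.55777898 532.20928772]
(0.54, -0.104, 0.231) [343.80070821 178.44574366] [159.50177052 146.11435915]
(0.3, -0.3, 0.231) [413.47700608 266.59367759] [333.69251521 366.48419397]
```

View pics/c1.png

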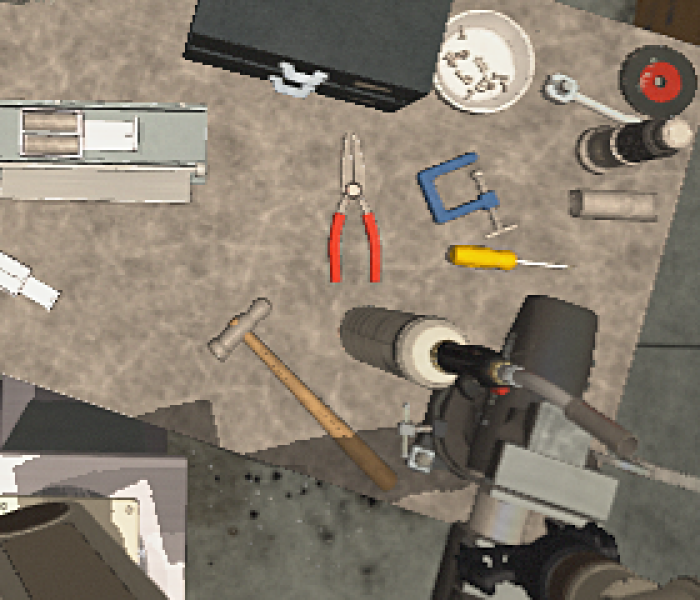

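```bash
python3 - <<'E'
from h import *
im=imaging.get_image("side"); it=imaging.get_image("top")
print("torch base side",onplane(im,(373,163),0).round(3),"top",onplane(it,(425,250),0).round(3))
for h in (.15,.25,.35): print(h,"shoulder/top side",onplane(im,(377,100),h).round(3),"top",onplane(it,(455,262),h).round(3))
for h in (.3,.4,.5): print(h,"nozzle side",onplane(im,(394,26),h).round(3),"top",onplane(it,(532,296),h).round(3))
E
```

```text
torch base side [ 0.309 -0.379  0.   ] top [ 0.332 -0.393  0.   ]
0.15 shoulder/top side [ 0.333 -0.663  0.15 ] top [ 0.308 -0.442  0.15 ]
0.25 shoulder/top side [ 0.326 -0.489  0.25 ] top [ 0.317 -0.407  0.25 ]
0.35 shoulder/top side [ 0.32  -0.316  0.35 ] top [ 0.326 -0.373  0.35 ]
0.3 nozzle side [ 0.305 -1.193  0.3  ] top [ 0.24  -0.586  0.3  ]
0.4 nozzle side [ 0.301 -0.932  0.4  ] top [ 0.257 -0.532  0.4  ]
0.5 nozzle side [ 0.296 -0.671  0.5  ] top [ 0.275 -0.477  0.5  ]
```

play_rows --pt "0.3 0 -3 0 0" --pt "0.3 0 -4 0 0" --pt "0.3 0 -4 0 0" --pt "0.3 0 -4 0 0" --pt "0.3 0 -4 0 0"

```text
t: 1.97
tool_pos: [0.0774, -0.2983, 0.231]
ee_rot: [-0.0, 0.992, 0.127, -0.0]
ft_force: [0.9, 0.5, 0.6]
finger_gap: 0.699
gripper_force: 0.0
```

play_rows --pt "0.3 3.6 -0.2 0 -7" --pt "0.3 3.6 -0.2 0 -7" --pt "0.3 3.6 -0.2 0 -7" --pt "0.3 3.6 -0.2 0 -7" --pt "0.3 3.6 -0.2 0 -7" --pt "0.3 3.6 -0.2 0 -7" --pt "0.3 3.6 -0.2 0 -7" --pt "0.3 3.6 -0.2 0 -7" --pt "0.3 0 0 0 -7" --pt "0.3 0 0 0 -7" --pt "0.3 0 0 0 -4.6" --pt "0.3 0 0 0 0"

```text
t: 2.97
tool_pos: [0.2834, -0.1132, 0.2314]
ee_rot: [0.0, 0.711, 0.703, 0.0]
ft_force: [-0.2, 0.1, 0.5]
finger_gap: 0.697
gripper_force: 0.0
```

play_rows --pt "0.3 0 3.7 0 0" --pt "0.3 0 3.7 0 0" --pt "0.3 0 3.7 0 0" --pt "0.3 0 3.7 0 0" --pt "0.3 0.3 3.7 2 0" --pt "0.3 0.3 3.7 3 0" --pt "0.3 0.3 3.6 3 0" --pt "0.3 0 0 3 0" --pt "0.3 0 0 0 0" --pt "0.3 0 0 0 0"

```text
t: 3.8
tool_pos: [0.5301, -0.1092, 0.1268]
ee_rot: [-0.003, 0.713, 0.701, -0.002]
ft_force: [0.5, 0.1, 0.1]
finger_gap: 0.696
gripper_force: 0.0
```

```bash
python3 - <<'E'
from h import *
o=r.observe(); print(o["tool_pos"],o["ft_force"],o["finger_gap"])
rows=[]
for c,(u,v) in {"top":(325,180),"side":(300,205)}.items():
    im=imaging.get_image(c); p=im["pixels"][:,:,::-1]
    rows.append(cv2.resize(p[v-50:v+50,u-90:u+90],(540,300),interpolation=3))
    for n in ["push_tab","carrier_front","stop_face","treadle","blade"]:
        for d in imaging.landmark_of(c,n)[:1]: print(c,n,round(d["confidence"],2),toworld(im,d["xyz"]).round(3))
cv2.imwrite("pics/c2.png",np.vstack(rows))
E
```

```text
[ 0.53006744 -0.10915673  0.12676629] [0.47092718 0.12092801 0.07629166] 0.6962233108534926
top push_tab 0.87 [0.354 0.023 0.013]
top carrier_front 0.91 [0.584 0.073 0.021]
top stop_face 0.94 [0.583 0.229 0.02 ]
top treadle 0.93 [ 0.506 -0.031  0.049]
top blade 0.76 [0.582 0.127 0.026]
side push_tab 0.65 [0.354 0.027 0.01 ]
side carrier_front 0.82 [0.403 0.116 0.01 ]
side stop_face 0.81 [0.581 0.226 0.024]
side treadle 0.75 [ 0.504 -0.028  0.051]
side blade 0.79 [0.587 0.13  0.03 ]
```

View pics/c2.png

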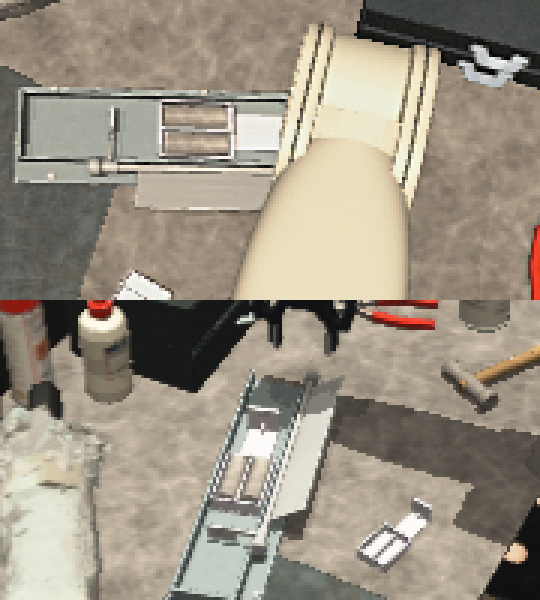

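Side view: the fingers straddle the chute's near wall just behind the push tab (fingertips at about crop (275,345) and (330,350)). Next: shift 12 mm towards the treadle-to-channel centre and descend until I feel contact.

play_rows --pt "0.3 0 1.2 2 0" --pt "0.3 0 0 2 0" --pt "0.3 0 0 1.5 0" --pt "0.3 0 0 0 0" --pt "0.3 0 0 0 0"

```text
t: 4.82
tool_pos: [0.5432, -0.1092, 0.073]
ee_rot: [-0.001, 0.712, 0.702, -0.001]
ft_force: [0.3, -0.6, -0.4]
finger_gap: 0.7
gripper_force: 0.0
```

play_rows --pt "0.3 0 0 1 0" --pt "0.3 0 0 0 0" --pt "0.3 0 0 0 0"

```text
t: 5.07
tool_pos: [0.5441, -0.1094, 0.064]
ee_rot: [0.0, 0.712, 0.702, 0.0]
ft_force: [0.4, 0.8, 0.2]
finger_gap: 0.697
gripper_force: 0.0
```

play_rows --pt "0.3 0 0 1 0" --pt "0.3 0 0 0 0" --pt "0.3 0 0 0 0"

```text
t: 5.32
tool_pos: [0.5435, -0.1093, 0.0532]
ee_rot: [-0.001, 0.712, 0.702, -0.0]
ft_force: [-0.5, 0.5, 0.3]
finger_gap: 0.702
gripper_force: 0.0
```

play_rows --pt "0.3 0 0 1 0" --pt "0.3 0 0 0 0" --pt "0.3 0 0 0 0"

```text
t: 5.57
tool_pos: [0.5441, -0.1093, 0.0433]
ee_rot: [-0.0, 0.712, 0.702, 0.0]
ft_force: [0.5, 0.4, -0.3]
finger_gap: 0.697
gripper_force: 0.5
```

play_rows --pt "0.3 0 0 1 0" --pt "0.3 0 0 0 0" --pt "0.3 0 0 0 0"

```text
t: 5.82
tool_pos: [0.5445, -0.1095, 0.0338]
ee_rot: [0.0, 0.712, 0.702, 0.0]
ft_force: [1.1, 0.4, 2.8]
finger_gap: 0.699
gripper_force: 1.3
```

```bash
python3 - <<'E'
from h import *
o=r.observe(); print(o["tool_pos"],o["ft_force"],o["moment"])
for c in ["side","top"]:
    im=imaging.get_image(c); p=im["pixels"][:,:,::-1]
    if c=="side": cv2.imwrite("pics/c3.png",cv2.resize(p[150:270,220:380],(800,600),interpolation=3))
    for n in ["treadle","blade"]:
        for d in imaging.landmark_of(c,n)[:1]: print(c,n,round(d["confidence"],2),toworld(im,d["xyz"]).round(3))
E
```

```text
[ 0.54452044 -0.10948788  0.03376605] [1.08478728 0.4029976  2.78638469] [-0.03312751 -0.18716645  0.00168782]
side treadle 0.63 [ 0.5   -0.029  0.04 ]
side blade 0.83 [0.589 0.131 0.045]
top treadle 0.92 [ 0.503 -0.03   0.039]
top blade 0.81 [0.588 0.128 0.04 ]
```

View pics/c3.png

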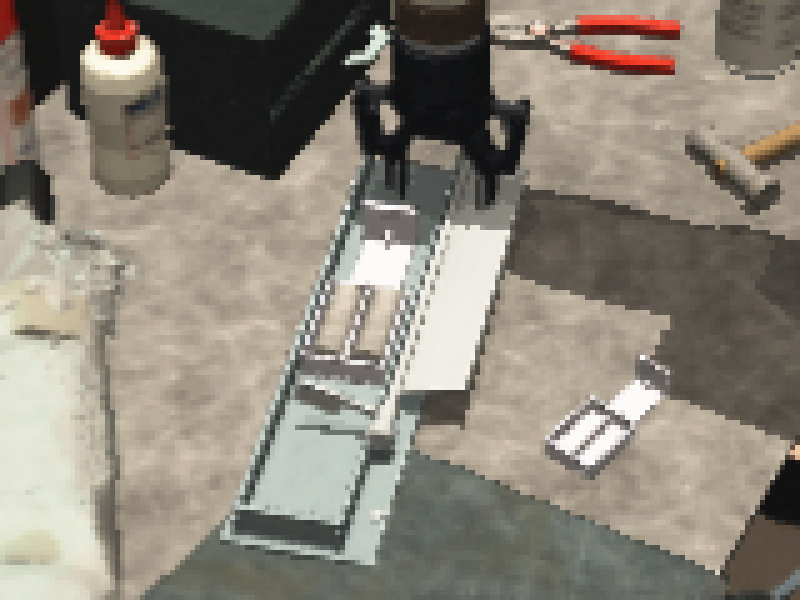

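The left finger stands in the channel behind the tab at crop (400,190), the right one presses the treadle at (487,195). The blade has risen part way at (340,395). Pressing further.

play_rows --pt "0.3 0 0 0.8 0" --pt "0.3 0 0 0.2 0" --pt "0.3 0 0 0 0" --pt "0.3 0 0 0 0"

```text
t: 6.45
tool_pos: [0.5455, -0.1096, 0.0248]
ee_rot: [0.001, 0.712, 0.702, 0.001]
ft_force: [1.5, -0.1, 6.0]
finger_gap: 0.698
gripper_force: 3.1
```

```bash
cat > look.py <<'E'
from h import *
o=r.observe(); print(o["tool_pos"],o["ft_force"],o["moment"],o["t"])
for c in ["side","top"]:
    im=imaging.get_image(c)
    for n in ["treadle","blade","carrier_front"]:
        for d in imaging.landmark_of(c,n)[:2]: print(c,n,round(d["confidence"],2),toworld(im,d["xyz"]).round(3))
E
python3 look.py
```

```text
[ 0.54545091 -0.10956268  0.02477618] [ 1.45798461 -0.09143651  5.99714594] [-0.05135841 -0.22072995  0.00395088] 6.45
side treadle 0.59 [ 0.503 -0.027  0.029]
side blade 0.98 [0.584 0.134 0.061]
side carrier_front 0.76 [0.405 0.116 0.008]
side carrier_front 0.63 [0.584 0.075 0.019]
top treadle 0.83 [ 0.5   -0.031  0.026]
top blade 0.66 [0.582 0.126 0.059]
top carrier_front 0.65 [0.404 0.113 0.009]
top carrier_front 0.6 [0.579 0.072 0.022]
```

play_rows --pt "0.3 0 0 0.3 0" --pt "0.3 0 0 0 0" --pt "0.3 0 0 0 0"

```text
t: 7.1
tool_pos: [0.5461, -0.1096, 0.0229]
ee_rot: [0.002, 0.712, 0.702, 0.001]
ft_force: [1.6, -0.1, 11.2]
finger_gap: 0.701
gripper_force: 5.4
```

```bash
python3 look.py
```

```text
[ 0.54608221 -0.10956563  0.022922  ] [ 1.57173377 -0.06611248 11.19973112] [ 0.14514604  0.01957584 -0.00521951] 7.1
side treadle 0.75 [ 0.501 -0.029  0.027]
side blade 0.82 [0.581 0.131 0.066]
side carrier_front 0.73 [0.586 0.077 0.022]
side carrier_front 0.58 [0.408 0.116 0.008]
top treadle 0.63 [ 0.504 -0.03   0.026]
top treadle 0.24 [0.582 0.075 0.022]
top blade 0.68 [0.581 0.074 0.021]
top blade 0.63 [0.58  0.129 0.066]
top carrier_front 0.77 [0.582 0.076 0.019]
top carrier_front 0.76 [0.405 0.114 0.01 ]
```

Force is at the end of travel and the blade is at chute z ≈ 60 for its point (≈0.78 rad). I'll ease off slightly and push.

play_rows --pt "0.3 0.4 0 -0.1 0" --pt "0.3 0.4 0 0 0" --pt "0.3 0.4 0 0 0" --pt "0.3 0.4 0 0 0" --pt "0.3 0.4 0 0 0" --pt "0.3 0.4 0 0 0" --pt "0.3 0.4 0 0 0" --pt "0.3 0.4 0 0 0"

```text
t: 8.17
tool_pos: [0.5441, -0.0806, 0.0225]
ee_rot: [0.002, 0.713, 0.701, -0.003]
ft_force: [-1.6, -8.6, 6.9]
finger_gap: 0.7
gripper_force: 5.2
```

```bash
python3 look.py
```

```text
[ 0.54410366 -0.08063915  0.02254017] [-1.55865328 -8.58358542  6.92181247] [-1.7953239   0.51686124 -0.01963181] 8.1667
side treadle 0.98 [ 0.505 -0.026  0.027]
side blade 0.67 [0.581 0.132 0.066]
side carrier_front 0.8 [0.584 0.088 0.024]
side carrier_front 0.78 [0.405 0.119 0.007]
top treadle 0.95 [ 0.501 -0.028  0.025]
top blade 0.82 [0.574 0.129 0.063]
top carrier_front 0.5 [0.405 0.113 0.008]
```

play_rows --pt "0.3 0.4 0 0 0" --pt "0.3 0.4 0 0 0" --pt "0.3 0.4 0 0 0" --pt "0.3 0.4 0 0 0" --pt "0.3 0.4 0 0 0" --pt "0.3 0.4 0 0 0"

```text
t: 9.07
tool_pos: [0.5444, -0.0568, 0.0225]
ee_rot: [0.002, 0.713, 0.701, -0.003]
ft_force: [-2.2, -8.8, 7.3]
finger_gap: 0.701
gripper_force: 5.6
```

```bash
python3 look.py
```

```text
[ 0.54436886 -0.0568341   0.02253558] [-2.19358063 -8.80916091  7.29636539] [-1.8240459   0.59300568  0.04781627] 9.0667
side treadle 0.94 [ 0.503 -0.028  0.028]
side blade 0.89 [0.579 0.13  0.063]
side blade 0.69 [ 0.49  -0.379  0.001]
side carrier_front 0.86 [0.588 0.111 0.023]
side carrier_front 0.59 [0.402 0.116 0.008]
top treadle 0.38 [0.583 0.227 0.019]
top blade 0.82 [0.578 0.129 0.062]
top carrier_front 0.72 [0.403 0.114 0.011]
top carrier_front 0.53 [0.584 0.11  0.022]
```

play_rows --pt "0.3 0.4 0 0 0" --pt "0.3 0.4 0 0 0" --pt "0.3 0.4 0 0 0" --pt "0.3 0.4 0 0 0" --pt "0.3 0.4 0 0 0" --pt "0.3 0.4 0 0 0" --pt "0.3 0.4 0 0 0" --pt "0.3 0.4 0 0 0" --pt "0.3 0.4 0 0 0" --pt "0.3 0.4 0 0 0"

```text
t: 10.3
tool_pos: [0.5448, -0.0171, 0.0225]
ee_rot: [0.002, 0.713, 0.701, -0.003]
ft_force: [-2.6, -10.0, 8.3]
finger_gap: 0.699
gripper_force: 6.2
```

```bash
python3 look.py
```

```text
[ 0.54479654 -0.01708413  0.02254455] [-2.648941   -9.97381394  8.30878096] [-2.02306555  0.59559729  0.08464459] 10.3
side treadle 0.56 [ 0.501 -0.025  0.025]
side treadle 0.35 [0.579 0.029 0.004]
side blade 0.86 [0.58  0.131 0.065]
side carrier_front 0.62 [0.407 0.117 0.008]
side carrier_front 0.61 [0.587 0.15  0.023]
top blade 0.64 [0.577 0.128 0.062]
top carrier_front 0.58 [0.588 0.15  0.022]
top carrier_front 0.21 [0.573 0.447 0.001]
```

Passing cleanly under the blade. About 7.6 cm left; treadle ends 11 mm beyond the finger at home.

play_rows --pt "0.3 0.4 0 0 0" --pt "0.3 0.4 0 0 0" --pt "0.3 0.4 0 0 0" --pt "0.3 0.4 0 0 0" --pt "0.3 0.4 0 0 0" --pt "0.3 0.4 0 0 0" --pt "0.3 0.4 0 0 0" --pt "0.3 0.4 0 0 0" --pt "0.3 0.4 0 0 0" --pt "0.3 0.4 0 0 0" --pt "0.3 0.4 0 0 0" --pt "0.3 0.4 0 0 0"

```text
t: 11.7
tool_pos: [0.5453, 0.0306, 0.0226]
ee_rot: [0.003, 0.713, 0.701, -0.003]
ft_force: [-1.9, -10.8, 9.9]
finger_gap: 0.702
gripper_force: 7.0
```

play_rows --pt "0.3 0.4 0 0 0" --pt "0.3 0.4 0 0 0" --pt "0.3 0.4 0 0 0" --pt "0.3 0.4 0 0 0" --pt "0.3 0.4 0 0 0" --pt "0.3 0.3 0 0 0"

```text
t: 12.2
tool_pos: [0.5456, 0.0535, 0.0226]
ee_rot: [0.003, 0.713, 0.701, -0.004]
ft_force: [-2.0, -11.6, 10.5]
finger_gap: 0.705
gripper_force: 7.5
```

```bash
python3 look.py
```

```text
[0.54556593 0.05350369 0.02256864] [ -2.03495682 -11.64088015  10.52553167] [-2.29718595  0.84536354  0.06019879] 12.2
side treadle 0.93 [ 0.501 -0.027  0.024]
side blade 0.72 [ 0.534 -0.013  0.039]
side blade 0.71 [0.578 0.129 0.067]
side carrier_front 0.79 [0.406 0.116 0.008]
top treadle 0.8 [ 0.501 -0.032  0.028]
top blade 0.33 [0.571 0.45  0.   ]
top carrier_front 0.52 [0.582 0.222 0.021]
```

play_rows --pt "0.3 0.2 0 0 0" --pt "0.3 0.2 0 0 0" --pt "0.3 0 0 0 0" --pt "0.3 0 0 0 0"

```text
t: 12.93
tool_pos: [0.5456, 0.0576, 0.0226]
ee_rot: [0.002, 0.713, 0.701, -0.003]
ft_force: [-2.1, -9.5, 11.1]
finger_gap: 0.703
gripper_force: 6.6
```

play_rows --pt "0.3 0.2 0 0 0" --pt "0.3 0.1 0 0 0" --pt "0.3 0 0 0 0" --pt "0.3 0 0 0 0"

```text
t: 13.27
tool_pos: [0.5456, 0.058, 0.0226]
ee_rot: [0.004, 0.714, 0.7, -0.005]
ft_force: [-1.7, -17.4, 11.1]
finger_gap: 0.702
gripper_force: 9.2
```

Force jumped with no more travel at the expected place (tool y 0.058): home. Backing off and letting the gate down.

play_rows --pt "0.3 -0.5 0 0 0" --pt "0.3 -1 0 0 0" --pt "0.3 -1 0 0 0" --pt "0.3 0 0 -1 0" --pt "0.3 0 0 -1 0" --pt "0.3 0 0 -1 0" --pt "0.3 0 0 -1 0" --pt "0.3 0 0 -2 0" --pt "0.3 0 0 -3 0" --pt "0.3 0 0 -3 0" --pt "0.3 0 0 0 0" --pt "0.3 0 0 0 0"

```text
t: 14.27
tool_pos: [0.5482, 0.0399, 0.1447]
ee_rot: [0.002, 0.712, 0.702, 0.002]
ft_force: [-0.7, 0.5, 0.6]
finger_gap: 0.703
gripper_force: 0.0
```

```bash
python3 look.py; python3 - <<'E'
from h import *
p=imaging.get_image("side")["pixels"][:,:,::-1]
cv2.imwrite("pics/c4.png",cv2.resize(p[150:270,220:380],(800,600),interpolation=3))
E
```

```text
[0.54815308 0.03993974 0.14469989] [-0.68393683  0.53536411  0.60542878] [-0.03529569 -0.01375124  0.01571691] 14.2667
side treadle 0.69 [ 0.503 -0.029  0.051]
side blade 0.82 [0.587 0.132 0.028]
side blade 0.39 [0.585 0.069 0.03 ]
side carrier_front 0.74 [0.588 0.228 0.026]
side carrier_front 0.48 [0.406 0.118 0.01 ]
top treadle 0.56 [ 0.505 -0.032  0.051]
top treadle 0.16 [0.57  0.186 0.011]
top blade 0.45 [0.585 0.178 0.006]
top carrier_front 0.59 [0.585 0.228 0.023]
```

View pics/c4.png

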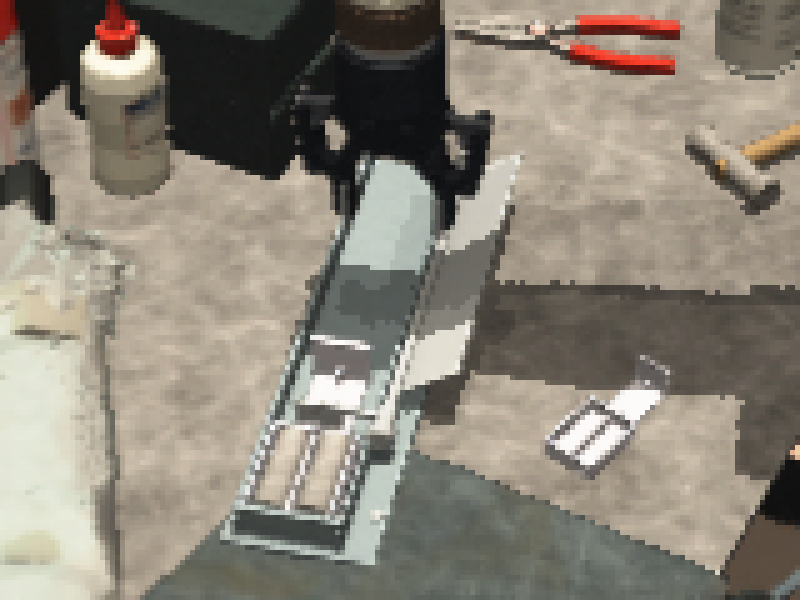

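The tray with both tubes sits against the stop (crop (300,515)), and the blade is down behind it at (335,410). The treadle is up and the arm is clear, so I'm handing in.

```bash
python3 -c "
from h import *
print(r.finish_job())"
```

```text
the job is handed in; nothing more can be done
None
```

The job is handed in: both cameras place the tray front at the end stop, the last picture shows both tubes in place and the gate shut behind the tray, and the arm is clear. No verdict came back.

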